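# Move the mixer's latched battery pack to the charger

## Task

The cordless mixer's battery pack is flat. Pinch in the sprung tab on the pack's side with a light hold and, keeping it pinched, lift the pack straight up out of the mixer without yanking or crushing it. Then press it gently, the same way round, down into the charger's empty well until it is fully home and let go, so that the tab springs out and holds it there; do not disturb the other things on the bench.

Things in the scene. Friction and masses are not known exactly. Their poses are not given: they have to be found in the camera images.
- pack: battery pack: upright dark block 56 (x) x 34 (y, -19 to +15) x 90 mm tall (z), 0.25-0.39 kg, a grey sprung tab along its +y side. Origin on its underside, centred between the -y face and the fully pressed tab (-19 to +19 mm). A foot under the tab reaches y +25, z 0-8. Starts in the mixer's bay, same yaw, 36 mm deep, 54 mm standing out. Over 25 N from a finger crushes it.
- tab (a joint): how far the tab is pressed towards the pack (m): 0 sprung out, 0.006 fully in. It takes 6 N to start and 11.5 N to go fully in. A hook 5 mm proud near its foot (top at z 28 mm of the pack) catches under a lip of the bay; 5 mm of travel surely clears it. Across tab and pack: 44 mm, 38 mm with the tab fully in.
- tab_pad (a point): centre of the part of the tab's outer face to press, at x 0, y +25, z 68 mm of the pack when sprung out; the face is 24 mm wide (x), flat, with its top at z 84 mm, and stands clear of the mixer or cradle from z 36 mm up
- mixer: fixed white bench mixer, 160 x 124 mm, deck 44 mm high, with a round rubber-topped head (72 mm across) 75 mm to +x of the bay, top 104 mm above the bench. Origin on the bench under the centre of its battery bay. Over 25 N between pack and mixer counts as yanking.
- bay_floor (a point): centre of the floor of the mixer's bay, 8 mm above the bench. The bay is 36 mm deep and fits the pack with 1.2 mm of play each side; a channel for the tab on +y keys it one way round. Its lip lies 1.5 mm above the hook of a pack that is fully home
- charger: fixed grey charger, 150 x 108 mm, rails 38 mm high, x -51 to +99 mm of its origin on the bench. Between the rails a white cradle, 72 x 67 mm, top 54 mm above the bench, holds the empty well. It slides stiffly (4 N) along the charger's x; the well's centre stands anywhere from x +3 to +21 mm, at y 0. Its place is not measured: see it or feel for it. Over 25 N from the pack counts as ramming.
- track_end (a point): the charger's origin raised to the height of the well's floor (18 mm above the bench). The well is like the mixer's bay, turned as the charger (tab to +y), with a 1.2 mm lead-in at its mouth. Sprung terminals stand 4 mm up from its floor and push back 4 to 8 N: press the pack to the floor, then let go; it rises 1.5 mm until the hook holds it
- tip_box: loose blue box of tips, 90 x 52 x 53 mm, origin under its centre; leave it alone
- timer: loose white timer, 50 x 34 x 20 mm, origin under its centre; leave it alone
- reagent: loose bottle, 62 mm across, 130 mm tall, origin under its centre; leave it alone
- beaker: loose glass beaker, 68 mm across, 85 mm tall, origin under its centre; leave it alone
- jar: loose white jar, 68 mm across, 75 mm tall, origin under its centre; leave it alone
- tube_rack: loose orange rack of tubes, 70 x 170 x 75 mm, origin under its centre; leave it alone
- notebook: loose blue notebook, 210 x 150 x 14 mm, origin under its centre; leave it alone
Things that resemble listed ones, but are neither listed nor needed, are in the scene too. What is shaped like the mixer but turquoise or yellow is not meant.

How it is judged:
By the outcome, as a careful person would: the job done as asked, in the order asked, and still so for the second after the job is handed in, with the robot touching nothing.
It also fails if it takes over 72 s, if anything falls off the work surface, if the arm or the gripper's body presses on something with over 40 N, if the wrist force passes 120 N, or if a joint passes its speed limit or range.

## Robot

A 6-joint arm with a two-finger parallel gripper is mounted at the origin on the work surface. World frame = base frame: x ahead of the robot, y to its left, z up, the work surface at z = 0. Lengths are in m, angles in rad, forces in N, time in s.
With the tool pointing down it reaches from about 0.35 to 0.85 m from the base axis. Payload 8.1 kg.
Tool frame: the origin (TCP) lies at the centre of the arm's flange, where the gripper is bolted on; the fingertips stand 186 mm ahead of it and the grasp point (between the pads) lies 167 mm ahead of it (robot.nose_length is the distance from the TCP to the fingertips, in m); z points along the fingers, x is the direction in which the jaws open and shut, and the axes are right-handed (so a half turn about z gives the same grasp; the last joint's range is limited). The gripper opens to 93 mm and grips with 3 to 60 N. Pads are 15 mm wide; open, the fingers measure 128 mm over their backs; the gripper's body (75 mm by 188 mm) begins 65 mm behind the grasp point.
Start: joints at [-1.346, 0.13, 1.488, -0, 1.523, -0.085], TCP at [0.183, -0.571, 0.405] pointing down, gripper open.
Joint ranges: [-2.96, 2.96], [-0.89, 2.26], [0.02, 2.5], [-1.34, 4.48], [0, 2.73], [-2.66, 2.66]. Speed limits (rad/s): [2.39, 2.39, 2.79, 3.14, 3.14, 3.14].

## Interface

Orientations are given as a rotation vector (axis times angle).
In Python, from plant import robot gives the robot as it stands.
- The arm moves only by the tool arm_command, never from a script. Its argument "motion" is a list of rows, each an object with "slide": the shift along the tool's x, y, z each as a share of 0.4 m, from -1 to 1, a list of three; "turn": the turn, a rotation vector about the tool's x, y, z each as a share of 0.5 rad, from -1 to 1, a list of three. A call has exactly 5 rows; each row shifts and turns the commanded pose from where the row before left it, along the tool's axes as they then stand; what a row does not reach is not made up. A row lasts 1/12 s, in which the tool goes at most 41.7 mm and 7.16 degrees, less where a joint would pass 70% of its speed; a pose out of reach is approached as far as the arm can. A call with a number of a shift or a turn outside -1 to 1 is refused whole. A call with a gripper value outside its range is refused whole. "gripper" is the opening in per cent of the stroke, from 0 (shut) to 100 (fully open), set as the call begins (left out, the last holds). The fingers move at their own pace and stop on an object; "grip_force" is the grip in N (left out, the last holds). Time passes only in rows, so rows that do not move let the fingers close, or fill a call up. It gives the time, the measured TCP pose, the force and the opening at its end, in the units of the state.
- robot.read_state(): the state, without advancing time (a new reading comes with each control period).
- robot.read_camera(name): name is "side" or "top" or "wrist"; returns a dict with "pixels" (400x640x3 uint8, blue, green, red), "intrinsics" (3x3 intrinsics, pixels), "T" (4x4, takes a point from camera to world coordinates). Camera axes: x right, y down, z forward; pixel columns grow to the right and rows downward; lengths in m; the calibration is good to about 2 mm. A picture is of the moment at which its call begins. There is no depth.
- robot.close_job(): hands the job in, once; it reports no verdict.
The state is a dict: "t": time; "q": joint angles; "dq": joint speeds; "joint_torque": joint torques, N m; "tool_pos": TCP position; "orientation": TCP orientation; "force": force on the tool from outside, world axes, zero at the start; "wrist_torque": the same for the moment, N m; "opening": finger opening in m.
Only numpy, scipy, OpenCV 4.12 (cv2) and the standard library are available. Lean on these libraries where they do the work, as an engineer would, in place of code of your own. Each camera call takes 0.05 s, during which the arm holds its last target.

## Working session

There is one attempt and no reset: what is moved stays moved. The work goes in short steps, Python scripts to look and compute and a tool call to move; the robot and the scene stay as the last step left them, time stands still between calls to the robot, and variables do not carry over. Pictures are saved under pics/ and viewed, and the job is handed in when it is done.

Besides the shell and the picture viewer there is one more tool, called after "Emit:" as name(argument=value, ...), one argument or row to a line, values as JSON. arm_command: Moves the arm, as the interface text tells. Shift numbers are shares of 0.4 m and turn numbers shares of 0.5 rad, none past 1 either way. Its arguments: {"type":"object","properties":{"motion":{"type":"array","items":{"type":"object","properties":{"slide":{"type":"array","items":{"type":"number"}},"turn":{"type":"array","items":{"type":"number"}}}}},"gripper":{"type":"number"},"grip_force":{"type":"number"}},"required":["motion"]}

```bash
ls; mkdir -p pics; python3 - <<'E'
from plant import robot
import cv2
s=robot.read_state()
print({k:s[k] for k in('t','tool_pos','orientation','force','opening')})
for n in('top','side','wrist'):
    c=robot.read_camera(n); cv2.imwrite(f'pics/{n}0.png',c['pixels']); print(n,c['intrinsics'].tolist(),c['T'].round(4).tolist())
E
```

```text
pics
{'t': 0.0, 'tool_pos': array([ 0.18288156, -0.57121514,  0.40371401]), 'orientation': array([-2.53662236e+00,  1.85142539e+00,  2.15616392e-03]), 'force': array([ 0.08045419, -0.9482667 , -0.78055585]), 'opening': 0.0927069052375176}
top [[371.176696169763, 0.0, 321.93553928583873], [0.0, 371.176696169763, 202.0700843687737], [0.0, 0.0, 1.0]] [[0.0295, -0.9809, 0.1923, 0.3564], [-0.9994, -0.0249, 0.026, 0.0641], [-0.0207, -0.193, -0.981, 0.9988], [0.0, 0.0, 0.0, 1.0]]
side [[465.9888508575253, 0.0, 321.6989689573826], [0.0, 465.9888508575253, 195.22039780745018], [0.0, 0.0, 1.0]] [[-0.8736, -0.2793, 0.3984, -0.0623], [-0.486, 0.4594, -0.7435, 1.1974], [0.0246, -0.8432, -0.5371, 0.9046], [0.0, 0.0, 0.0, 1.0]]
wrist [[302.5074609873537, 0.0, 319.9110600121532], [0.0, 302.5074609873537, 198.09159381754486], [0.0, 0.0, 1.0]] [[0.3056, -0.9142, -0.266, 0.257], [-0.9521, -0.2941, -0.0833, -0.5482], [-0.0021, 0.2788, -0.9604, 0.3827], [0.0, 0.0, 0.0, 1.0]]
```

View pics/top0.png

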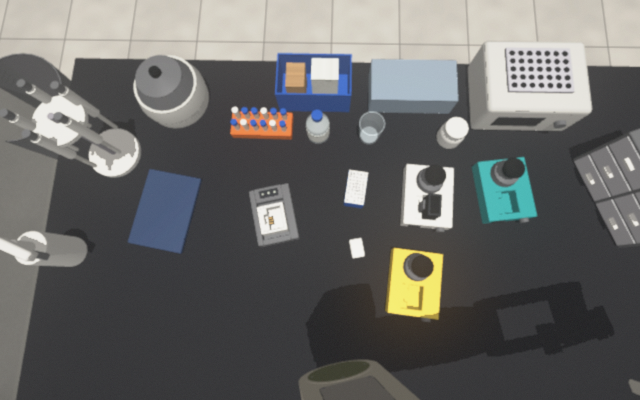

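View pics/side0.png

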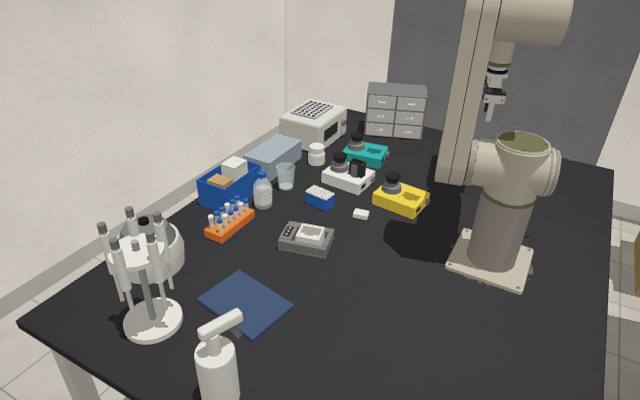

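View pics/wrist0.png

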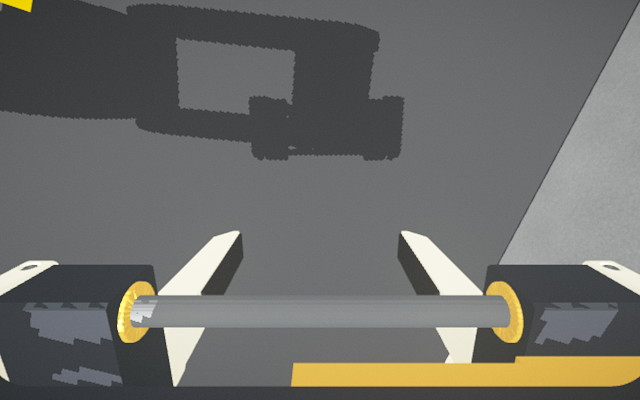

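The white mixer is at about (428,196) in the top view, with the dark pack at (431,206). The turquoise lookalike at (505,190) and the yellow one at (415,283) have empty bays, so neither is meant. The charger is at (273,214), the tip box at (356,187) and the timer at (357,247). I'll enlarge to confirm.

```bash
python3 - <<'E'
import cv2,numpy as np
a=cv2.imread('pics/top0.png')
A=cv2.resize(a[155:240,390:465],None,fx=5,fy=5,interpolation=cv2.INTER_CUBIC)
B=cv2.resize(a[175:255,240:305],None,fx=5,fy=5,interpolation=cv2.INTER_CUBIC)
h=max(A.shape[0],B.shape[0]);f=lambda x:cv2.copyMakeBorder(x,0,h-x.shape[0],0,5,0)
cv2.imwrite('pics/crop0.png',np.hstack([f(A),f(B)]))
E
```

```text
(no output)
```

View pics/crop0.png

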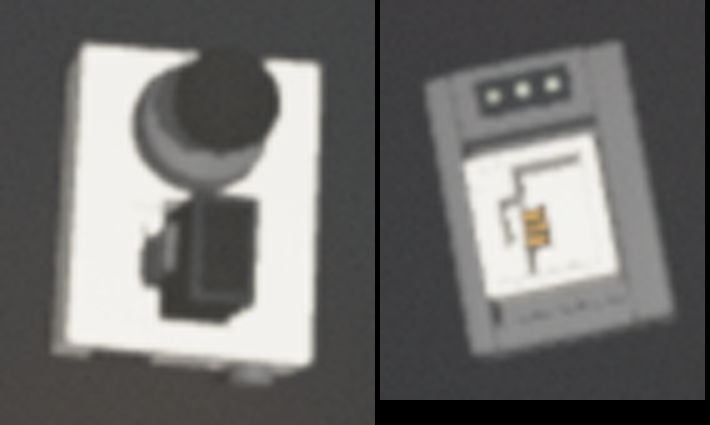

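```bash
cat > h.py <<'E'
import numpy as np,cv2
from scipy.spatial.transform import Rotation as R
def ray(c,uv,z):
    uv=np.atleast_2d(np.asarray(uv,float));K=c['intrinsics'];T=c['T']
    d=np.c_[uv,np.ones(len(uv))]@np.linalg.inv(K).T@T[:3,:3].T
    o=T[:3,3]; return o+d*((z-o[2])/d[:,2])[:,None]
def proj(c,P):
    P=np.atleast_2d(P);T=c['T'];q=(P-T[:3,3])@T[:3,:3];p=q@c['intrinsics'].T;return p[:,:2]/p[:,2:]
def rows(s,pos,yaw,yx=None):
    """shift in tool axes and yaw turn (about tool z) needed to reach pos with jaw axis at heading yaw, pointing down"""
    Rc=R.from_rotvec(s['orientation'])
    x=np.array([np.cos(yaw),np.sin(yaw),0]);z=np.array([0,0,-1.]);Rt=R.from_matrix(np.c_[x,np.cross(z,x),z])
    return Rc.inv().apply(np.asarray(pos)-s['tool_pos']), (Rc.inv()*Rt).as_rotvec()
E
python3 - <<'E'
from plant import robot
from h import *
c=robot.read_camera('top');g=c['pixels'];hsv=cv2.cvtColor(g,cv2.COLOR_BGR2HSV)
def roi(m,x0,y0,x1,y1):
    o=np.zeros_like(m);o[y0:y1,x0:x1]=m[y0:y1,x0:x1];return o
w=((hsv[...,1]<40)&(hsv[...,2]>200)).astype(np.uint8)
for nm,b,z in(('mixer',(390,155,465,240),.044),('cradle',(250,190,300,240),.054)):
    k=max(cv2.findContours(roi(w,*b),0,1)[0],key=cv2.contourArea)
    r=cv2.minAreaRect(k);p=ray(c,cv2.boxPoints(r),z)
    print(nm,r,p.round(4).tolist(),p.mean(0).round(4),'edges',[(np.linalg.norm(p[i]-p[i-1]).round(4),np.degrees(np.arctan2(*(p[i]-p[i-1])[1::-1])).round(1)) for i in range(4)])
gr=((hsv[...,1]<40)&(hsv[...,2]>85)).astype(np.uint8)
k=max(cv2.findContours(roi(gr,240,175,305,255),0,1)[0],key=cv2.contourArea)
r=cv2.minAreaRect(k);p=ray(c,cv2.boxPoints(r),.038);print('charger',r,p.round(4).tolist(),'edges',[(np.linalg.norm(p[i]-p[i-1]).round(4),np.degrees(np.arctan2(*(p[i]-p[i-1])[1::-1])).round(1)) for i in range(4)])
for nm,uv,z in(('pack top',(434,202),.098),('timer',(357,247),.02),('tipbox',(356,187),.05),('yellowhead',(418,266),.1),('bottle',(317,118),.12),('beaker',(372,122),.08),('jar',(455,128),.07)): print(nm,ray(c,uv,z).round(3))
print(robot.read_state()['q'])
E
```

```text
mixer ((428.5534362792969, 195.59136962890625), (48.38694381713867, 60.89474105834961), 3.3664603233337402) [[0.4898, -0.1205, 0.044], [0.6532, -0.1319, 0.044], [0.6483, -0.2593, 0.044], [0.4857, -0.2439, 0.044]] [ 0.5692 -0.1889  0.044 ] edges [(np.float64(0.1235), np.float64(88.1)), (np.float64(0.1638), np.float64(-4.0)), (np.float64(0.1275), np.float64(-92.2)), (np.float64(0.1633), np.float64(174.6))]
cradle ((271.5811462402344, 217.7660369873047), (28.25757598876953, 26.414690017700195), 79.3803482055664) [[0.526, 0.2601, 0.054], [0.5406, 0.1932, 0.054], [0.4685, 0.1761, 0.054], [0.4542, 0.2421, 0.054]] [0.4973 0.2179 0.054 ] edges [(np.float64(0.0741), np.float64(14.1)), (np.float64(0.0685), np.float64(-77.7)), (np.float64(0.0741), np.float64(-166.7)), (np.float64(0.0675), np.float64(102.2))]
charger ((272.8846130371094, 214.42308044433594), (58.050376892089844, 41.96885299682617), 78.69007110595703) [[0.5723, 0.2914, 0.038], [0.5975, 0.1825, 0.038], [0.4464, 0.1457, 0.038], [0.4222, 0.2514, 0.038]] edges [(np.float64(0.1553), np.float64(14.9)), (np.float64(0.1118), np.float64(-76.9)), (np.float64(0.1555), np.float64(-166.3)), (np.float64(0.1084), np.float64(102.9))]
pack top [[ 0.54  -0.188  0.098]]
timer [[ 0.431 -0.005  0.02 ]]
tipbox [[0.585 0.001 0.05 ]]
yellowhead [[ 0.384 -0.145  0.1  ]]
bottle [[0.745 0.106 0.12 ]]
beaker [[ 0.754 -0.037  0.08 ]]
jar [[ 0.746 -0.256  0.07 ]]
[-1.34641302e+00  1.30841374e-01  1.48888500e+00  8.33842427e-06
  1.52304058e+00 -8.53671450e-02]
```

Emit:
arm_command(
  motion=[
    {"slide": [-0.048, -0.0915, 0], "turn": [0, 0, 0]},
    {"slide": [-0.048, -0.0915, 0], "turn": [0, 0, 0]},
    {"slide": [-0.048, -0.0915, 0], "turn": [0, 0, 0]},
    {"slide": [-0.048, -0.0915, 0], "turn": [0, 0, 0]},
    {"slide": [-0.048, -0.0915, 0], "turn": [0, 0, 0]},
  ],
  gripper=100,
)

```text
t: 0.62
tool_pos: [0.3288, -0.4227, 0.4045]
orientation: [-2.537, 1.853, 0.0]
force: [1.4, -1.1, -0.1]
opening: 0.093
```

Emit:
arm_command(
  motion=[
    {"slide": [-0.048, -0.0915, 0], "turn": [0, 0, 0]},
    {"slide": [-0.048, -0.0915, 0], "turn": [0, 0, 0]},
    {"slide": [-0.048, -0.0915, 0], "turn": [0, 0, 0]},
    {"slide": [-0.048, -0.0915, 0], "turn": [0, 0, 0]},
    {"slide": [-0.048, -0.0915, 0], "turn": [0, 0, 0]},
  ],
)

```text
t: 1.03
tool_pos: [0.474, -0.2752, 0.4048]
orientation: [2.538, -1.852, 0.0]
force: [1.1, -0.5, -0.3]
opening: 0.0931
```

Emit:
arm_command(
  motion=[
    {"slide": [-0.048, -0.0915, 0], "turn": [0, 0, 0]},
    {"slide": [-0.048, -0.0915, 0], "turn": [0, 0, 0]},
    {"slide": [-0.048, -0.0915, 0], "turn": [0, 0, 0]},
    {"slide": [0, 0, 0], "turn": [0, 0, -0.24]},
    {"slide": [0, 0, 0], "turn": [0, 0, -0.24]},
  ],
)

```text
t: 1.45
tool_pos: [0.5614, -0.1862, 0.4041]
orientation: [-2.748, 1.523, 0.002]
force: [-0.4, 0.5, 0.4]
opening: 0.093
```

Emit:
arm_command(
  motion=[
    {"slide": [0, 0, 0], "turn": [0, 0, -0.24]},
    {"slide": [0, 0, 0], "turn": [0, 0, -0.24]},
    {"slide": [0, 0, 0], "turn": [0, 0, -0.24]},
    {"slide": [0, 0, 0], "turn": [0, 0, -0.24]},
    {"slide": [0, 0, 0], "turn": [0, 0, -0.24]},
  ],
)

```text
t: 1.87
tool_pos: [0.56, -0.1886, 0.4044]
orientation: [-3.074, 0.647, 0.001]
force: [-0.3, 0.4, 0.4]
opening: 0.0931
```

Emit:
arm_command(
  motion=[
    {"slide": [0, 0, 0], "turn": [0, 0, -0.24]},
    {"slide": [0, 0, 0], "turn": [0, 0, -0.24]},
    {"slide": [0, 0, 0], "turn": [0, 0, -0.24]},
    {"slide": [0, 0, 0], "turn": [0, 0, -0.24]},
    {"slide": [0, 0, 0], "turn": [0, 0, -0.24]},
  ],
)

```text
t: 2.28
tool_pos: [0.5599, -0.1886, 0.4044]
orientation: [-3.128, -0.29, 0.001]
force: [0.1, -0.1, -0.8]
opening: 0.0931
```

Emit:
arm_command(
  motion=[
    {"slide": [0, 0, 0], "turn": [0, 0, -0.24]},
    {"slide": [0, 0, 0], "turn": [0, 0, -0.24]},
    {"slide": [0, 0, 0], "turn": [0, 0, -0.24]},
    {"slide": [0, 0, 0], "turn": [0, 0, -0.24]},
    {"slide": [0, 0, 0], "turn": [0, 0, -0.24]},
  ],
)

```text
t: 2.7
tool_pos: [0.5599, -0.1886, 0.4044]
orientation: [-2.902, -1.201, 0.001]
force: [0.2, 0.7, -0.2]
opening: 0.093
```

Emit:
arm_command(
  motion=[
    {"slide": [0, 0, 0], "turn": [0, 0, -0.24]},
    {"slide": [0, 0, 0], "turn": [0, 0, -0.24]},
    {"slide": [0, 0, 0], "turn": [0, 0, -0.24]},
    {"slide": [0, 0, 0], "turn": [0, 0, -0.24]},
    {"slide": [0, 0, 0], "turn": [0, 0, -0.24]},
  ],
)

```text
t: 3.12
tool_pos: [0.5599, -0.1886, 0.4044]
orientation: [-2.418, -2.005, 0.0]
force: [0.3, -0.6, 0.2]
opening: 0.0932
```

```bash
python3 - <<'E'
from plant import robot
import cv2
s=robot.read_state()
print({k:s[k] for k in('t','tool_pos','orientation','force','opening','q')})
c=robot.read_camera('wrist'); cv2.imwrite('pics/w1.png',c['pixels']); print(c['T'].round(4).tolist())
import numpy as np,pickle;pickle.dump(c,open('w1.pkl','wb'))
E
```

```text
{'t': 3.1167, 'tool_pos': array([ 0.55992001, -0.18863466,  0.40442768]), 'orientation': array([-2.41761875e+00, -2.00536269e+00,  4.08056725e-04]), 'force': array([ 0.30335817, -0.62667362,  0.18323418]), 'opening': 0.09316598239143094, 'q': array([-4.11718285e-01,  1.06199889e-01,  1.51487735e+00,  2.63017591e-07,
        1.52109348e+00, -1.79663621e+00])}
[[0.184, 0.9445, 0.2721, 0.4843], [0.9829, -0.1768, -0.0508, -0.1749], [0.0001, 0.2768, -0.9609, 0.3833], [0.0, 0.0, 0.0, 1.0]]
```

View pics/w1.png

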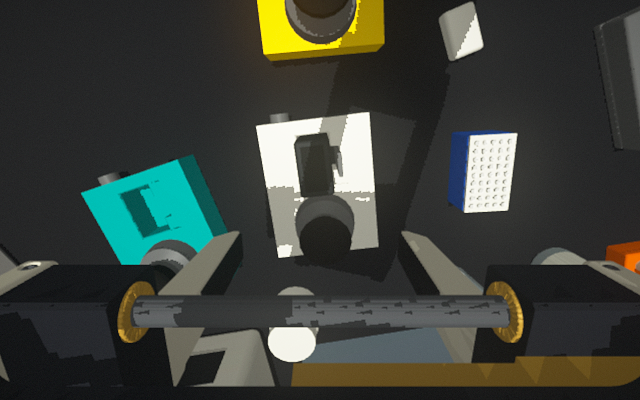

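```bash
python3 - <<'E'
import cv2,numpy as np
a=cv2.imread('pics/w1.png')[100:270,245:395]
a=cv2.resize(a,None,fx=3.5,fy=3.5,interpolation=cv2.INTER_CUBIC)
a=np.clip((a/255.)**.5*255,0,255).astype(np.uint8)
cv2.imwrite('pics/crop1.png',a)
E
```

```text
(no output)
```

View pics/crop1.png

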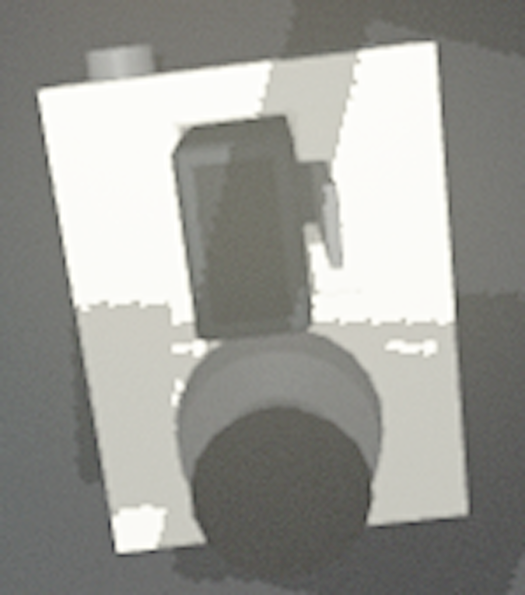

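```bash
python3 - <<'E'
from h import *
import pickle
c=pickle.load(open('w1.pkl','rb'))
f=lambda L:np.array(L)/3.5+[245,100]-.5
D=ray(c,f([(40,90),(437,42),(468,514),(118,552)]),.044)
print(D.round(4),D.mean(0).round(4))
for i in range(4):
    d=D[i]-D[i-1];print(np.linalg.norm(d).round(4),np.degrees(np.arctan2(d[1],d[0])).round(2))
P=ray(c,f([(176,155),(296,150),(310,330),(200,338)]),.098)
print(P.round(4),P.mean(0).round(4))
for i in range(4):
    d=P[i]-P[i-1];print(np.linalg.norm(d).round(4),np.degrees(np.arctan2(d[1],d[0])).round(2))
hd=ray(c,f([(282,492)]),.104);print('head',hd)
E
```

```text
[[ 0.4862 -0.2463  0.044 ]
 [ 0.4947 -0.1225  0.044 ]
 [ 0.6539 -0.134   0.044 ]
 [ 0.6457 -0.2575  0.044 ]] [ 0.5701 -0.1901  0.044 ]
0.1599 175.95
0.124 86.06
0.1597 -4.12
0.1238 -93.81
[[ 0.5089 -0.2033  0.098 ]
 [ 0.5135 -0.1716  0.098 ]
 [ 0.5632 -0.1765  0.098 ]
 [ 0.5598 -0.2072  0.098 ]] [ 0.5363 -0.1897  0.098 ]
0.051 175.65
0.032 81.75
0.0499 -5.63
0.0309 -96.29
head [[ 0.60732611 -0.19263397  0.104     ]]
```

```bash
python3 - <<'E'
from plant import robot
from h import *
s=robot.read_state()
s2=dict(s);d,t=rows(s,(.535,-.1877,.243),np.radians(86));print(t,t/.5)
x=np.array([np.cos(np.radians(86)),np.sin(np.radians(86)),0]);z=np.array([0,0,-1.]);Rt=np.c_[x,np.cross(z,x),z]
d=Rt.T@(np.array([.535,-.1877,.243])-s['tool_pos']);print(d,d/.4)
E
```

```text
[-5.04295386e-04 -9.79882477e-05 -1.06831392e-01] [-1.00859077e-03 -1.95976495e-04 -2.13662784e-01]
[-0.00080143 -0.02493672  0.16143675] [-0.00200357 -0.06234181  0.40359189]
```

Emit:
arm_command(
  motion=[
    {"slide": [0, 0, 0], "turn": [-0.001, 0, -0.214]},
    {"slide": [-0.002, -0.0623, 0], "turn": [0, 0, 0]},
    {"slide": [0, 0, 0.07], "turn": [0, 0, 0]},
    {"slide": [0, 0, 0.07], "turn": [0, 0, 0]},
    {"slide": [0, 0, 0.06], "turn": [0, 0, 0]},
  ],
)

```text
t: 3.58
tool_pos: [0.5347, -0.1873, 0.3236]
orientation: [2.317, 2.121, 0.001]
force: [-0.6, -0.0, -0.5]
opening: 0.0929
```

Emit:
arm_command(
  motion=[
    {"slide": [0, 0, 0.03], "turn": [0, 0, 0]},
    {"slide": [0, 0, 0], "turn": [0, 0, 0]},
    {"slide": [0, 0, 0], "turn": [0, 0, 0]},
    {"slide": [0, 0, 0], "turn": [0, 0, 0]},
    {"slide": [0, 0, 0], "turn": [0, 0, 0]},
  ],
)

```text
t: 4.0
tool_pos: [0.5359, -0.1877, 0.3149]
orientation: [2.311, 2.122, 0.003]
force: [0.4, -0.4, 0.2]
opening: 0.0928
```

```bash
cat > look.py <<'E'
import sys,pickle,cv2
from plant import robot
s=robot.read_state()
print({k:s[k].round(4) if hasattr(s[k],'round') else s[k] for k in('t','tool_pos','orientation','force','opening')})
for a in sys.argv[2:]:
    c=robot.read_camera(a);n=sys.argv[1]+a[0];cv2.imwrite(f'pics/{n}.png',c['pixels']);pickle.dump(c,open(n+'.pkl','wb'))
E
python3 look.py l2 wrist
```

```text
{'t': 4.0, 'tool_pos': array([ 0.5359, -0.1877,  0.3149]), 'orientation': array([2.3115, 2.1225, 0.0025]), 'force': array([ 0.4437, -0.449 ,  0.1599]), 'opening': 0.0928315766510589}
```

View pics/l2w.png

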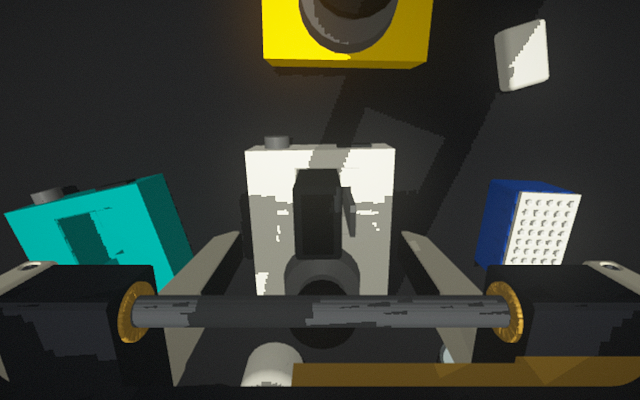

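```bash
python3 - <<'E'
import cv2,numpy as np
a=cv2.imread('pics/l2w.png')[140:300,235:405]
a=cv2.resize(a,None,fx=3.5,fy=3.5,interpolation=cv2.INTER_CUBIC)
a=np.clip((a/255.)**.5*255,0,255).astype(np.uint8)
cv2.imwrite('pics/crop2.png',a)
E
```

```text
(no output)
```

View pics/crop2.png

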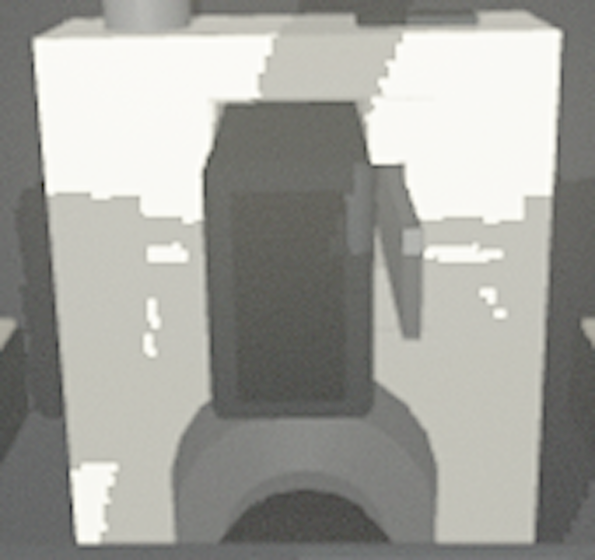

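```bash
python3 - <<'E'
from h import *
import pickle
c=pickle.load(open('l2w.pkl','rb'))
f=lambda L:np.array(L)/3.5+[235,140]-.5
def sh(n,L,z):
    D=ray(c,f(L),z);print(n,D.round(4)[:,:2].tolist(),D.mean(0).round(4))
    for i in range(4):
        d=D[i]-D[i-1];print(np.linalg.norm(d).round(4),np.degrees(np.arctan2(d[1],d[0])).round(2))
sh('deck',[(34,38),(562,32),(536,545),(78,545)],.044)
sh('pack',[(205,180),(371,170),(374,414),(213,416)],.098)
print('tab top outer y',ray(c,f([(421,240),(403,170)]),.092))
E
```

```text
deck [[0.4861, -0.2466], [0.4951, -0.1231], [0.633, -0.1322], [0.6227, -0.2559]] [ 0.5592 -0.1895  0.044 ]
0.1369 176.13
0.1238 85.82
0.1382 -3.76
0.1241 -94.8
pack [[0.5098, -0.2042], [0.5105, -0.1724], [0.5619, -0.1752], [0.5596, -0.208]] [ 0.5354 -0.19    0.098 ]
0.0499 175.61
0.0317 88.74
0.0514 -3.06
0.0329 -94.02
tab top outer y [[ 0.52735309 -0.163132    0.092     ]
 [ 0.51260751 -0.16590068  0.092     ]]
```

Emit:
arm_command(
  motion=[
    {"slide": [0, 0, 0.06], "turn": [0, 0, -0.031]},
    {"slide": [0, 0, 0.06], "turn": [0, 0, 0]},
    {"slide": [0, 0, 0.04], "turn": [0, 0, 0]},
    {"slide": [0, 0, 0.02], "turn": [0, 0, 0]},
    {"slide": [0, 0, 0], "turn": [0, 0, 0]},
  ],
)

```text
t: 4.47
tool_pos: [0.5347, -0.1871, 0.2394]
orientation: [-2.296, -2.142, 0.001]
force: [0.3, 0.8, 0.2]
opening: 0.0932
```

Emit:
arm_command(
  motion=[
    {"slide": [0, 0, 0], "turn": [0, 0, 0]},
    {"slide": [0, 0, 0], "turn": [0, 0, 0]},
    {"slide": [0, 0, 0], "turn": [0, 0, 0]},
    {"slide": [0, 0, 0], "turn": [0, 0, 0]},
    {"slide": [0, 0, 0], "turn": [0, 0, 0]},
  ],
  gripper=56,
  grip_force=5,
)

```text
t: 4.88
tool_pos: [0.5355, -0.1875, 0.2417]
orientation: [2.296, 2.142, 0.001]
force: [-0.2, 0.3, -0.5]
opening: 0.0645
```

```bash
python3 look.py l3 wrist
```

```text
{'t': 4.8833, 'tool_pos': array([ 0.5355, -0.1875,  0.2417]), 'orientation': array([2.2958e+00, 2.1419e+00, 1.5000e-03]), 'force': array([-0.1816,  0.3325, -0.4839]), 'opening': 0.06445021024455552}
```

View pics/l3w.png

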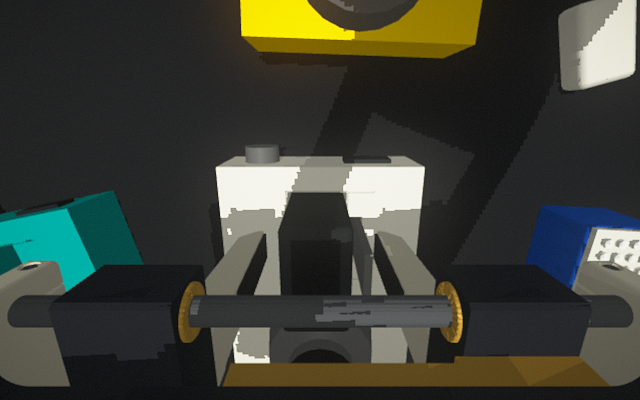

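Emit:
arm_command(
  motion=[
    {"slide": [0, 0, 0], "turn": [0, 0, 0]},
    {"slide": [0, 0, 0], "turn": [0, 0, 0]},
    {"slide": [0, 0, 0], "turn": [0, 0, 0]},
    {"slide": [0, 0, 0], "turn": [0, 0, 0]},
    {"slide": [0, 0, 0], "turn": [0, 0, 0]},
  ],
  gripper=38,
  grip_force=5,
)

```text
t: 5.35
tool_pos: [0.5353, -0.1871, 0.2408]
orientation: [2.297, 2.143, 0.001]
force: [1.0, 2.6, 1.3]
opening: 0.0446
```

Emit:
arm_command(
  motion=[
    {"slide": [0, 0, 0], "turn": [0, 0, 0]},
    {"slide": [0, 0, 0], "turn": [0, 0, 0]},
    {"slide": [0, 0, 0], "turn": [0, 0, 0]},
    {"slide": [0, 0, 0], "turn": [0, 0, 0]},
    {"slide": [0, 0, 0], "turn": [0, 0, 0]},
  ],
)

```text
t: 5.77
tool_pos: [0.5352, -0.1873, 0.2408]
orientation: [2.297, 2.143, 0.001]
force: [0.8, 3.7, 1.2]
opening: 0.0439
```

Emit:
arm_command(
  motion=[
    {"slide": [-0.0025, 0, 0], "turn": [0, 0, 0]},
    {"slide": [0, 0, 0], "turn": [0, 0, 0]},
    {"slide": [0, 0, 0], "turn": [0, 0, 0]},
    {"slide": [0, 0, 0], "turn": [0, 0, 0]},
    {"slide": [0, 0, 0], "turn": [0, 0, 0]},
  ],
  gripper=38,
  grip_force=10,
)

```text
t: 6.18
tool_pos: [0.535, -0.1885, 0.2406]
orientation: [2.297, 2.143, 0.0]
force: [0.8, 1.0, -0.8]
opening: 0.0385
```

Emit:
arm_command(
  motion=[
    {"slide": [0, 0, 0], "turn": [0, 0, 0]},
    {"slide": [0, 0, 0], "turn": [0, 0, 0]},
    {"slide": [0, 0, 0], "turn": [0, 0, 0]},
    {"slide": [0, 0, 0], "turn": [0, 0, 0]},
    {"slide": [0, 0, 0], "turn": [0, 0, 0]},
  ],
  grip_force=15,
)

```text
t: 6.6
tool_pos: [0.535, -0.1885, 0.2406]
orientation: [2.297, 2.143, -0.0]
force: [-0.8, -1.4, -1.2]
opening: 0.0374
```

Emit:
arm_command(
  motion=[
    {"slide": [0, 0, 0], "turn": [0, 0, 0]},
    {"slide": [0, 0, 0], "turn": [0, 0, 0]},
    {"slide": [0, 0, 0], "turn": [0, 0, 0]},
    {"slide": [0, 0, 0], "turn": [0, 0, 0]},
    {"slide": [0, 0, 0], "turn": [0, 0, 0]},
  ],
)

```text
t: 7.02
tool_pos: [0.5351, -0.1883, 0.2407]
orientation: [2.297, 2.143, 0.0]
force: [-0.5, -0.2, -0.9]
opening: 0.0376
```

Emit:
arm_command(
  motion=[
    {"slide": [0, 0, -0.002], "turn": [0, 0, 0]},
    {"slide": [0, 0, -0.002], "turn": [0, 0, 0]},
    {"slide": [0, 0, -0.002], "turn": [0, 0, 0]},
    {"slide": [0, 0, -0.002], "turn": [0, 0, 0]},
    {"slide": [0, 0, -0.002], "turn": [0, 0, 0]},
  ],
)

```text
t: 7.43
tool_pos: [0.5351, -0.1883, 0.2447]
orientation: [2.297, 2.143, 0.0]
force: [0.4, 0.1, -2.3]
opening: 0.037
```

Emit:
arm_command(
  motion=[
    {"slide": [0, 0, -0.003], "turn": [0, 0, 0]},
    {"slide": [0, 0, -0.003], "turn": [0, 0, 0]},
    {"slide": [0, 0, -0.003], "turn": [0, 0, 0]},
    {"slide": [0, 0, -0.003], "turn": [0, 0, 0]},
    {"slide": [0, 0, -0.003], "turn": [0, 0, 0]},
  ],
)

```text
t: 7.85
tool_pos: [0.5351, -0.1884, 0.2509]
orientation: [2.297, 2.143, 0.001]
force: [0.4, -0.7, -3.1]
opening: 0.0376
```

```bash
python3 look.py l4 wrist
```

```text
{'t': 7.85, 'tool_pos': array([ 0.5351, -0.1884,  0.2509]), 'orientation': array([2.2967e+00, 2.1429e+00, 6.0000e-04]), 'force': array([ 0.4108, -0.6603, -3.1047]), 'opening': 0.037631593417527046}
```

View pics/l4w.png

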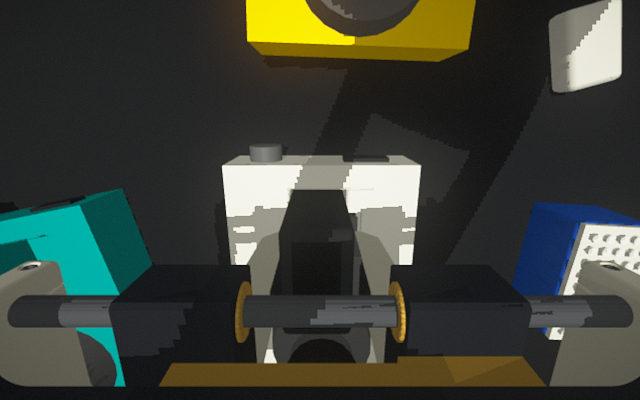

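Emit:
arm_command(
  motion=[
    {"slide": [0, 0, -0.008], "turn": [0, 0, 0]},
    {"slide": [0, 0, -0.01], "turn": [0, 0, 0]},
    {"slide": [0, 0, -0.01], "turn": [0, 0, 0]},
    {"slide": [0, 0, -0.01], "turn": [0, 0, 0]},
    {"slide": [0, 0, -0.01], "turn": [0, 0, 0]},
  ],
)

```text
t: 8.32
tool_pos: [0.5352, -0.1884, 0.2706]
orientation: [2.296, 2.143, 0.001]
force: [0.4, 0.6, -2.7]
opening: 0.0372
```

Emit:
arm_command(
  motion=[
    {"slide": [0, 0, -0.015], "turn": [0, 0, 0]},
    {"slide": [0, 0, -0.015], "turn": [0, 0, 0]},
    {"slide": [0, 0, -0.015], "turn": [0, 0, 0]},
    {"slide": [0, 0, -0.015], "turn": [0, 0, 0]},
    {"slide": [0, 0, -0.015], "turn": [0, 0, 0]},
  ],
)

```text
t: 8.73
tool_pos: [0.5351, -0.1884, 0.3008]
orientation: [2.297, 2.143, 0.001]
force: [0.3, 0.3, -1.6]
opening: 0.0376
```

Emit:
arm_command(
  motion=[
    {"slide": [0, 0, -0.04], "turn": [0, 0, 0]},
    {"slide": [0, 0, -0.05], "turn": [0, 0, 0]},
    {"slide": [0, 0, -0.05], "turn": [0, 0, 0]},
    {"slide": [0, 0, -0.04], "turn": [0, 0, 0]},
    {"slide": [0, 0, -0.02], "turn": [0, 0, 0]},
  ],
)

```text
t: 9.15
tool_pos: [0.5355, -0.1885, 0.3831]
orientation: [2.294, 2.141, 0.003]
force: [0.4, 1.1, -2.7]
opening: 0.0373
```

```bash
python3 look.py l5 wrist side top
```

```text
{'t': 9.15, 'tool_pos': array([ 0.5355, -0.1885,  0.3831]), 'orientation': array([2.2942, 2.1405, 0.0027]), 'force': array([ 0.3989,  1.1234, -2.7016]), 'opening': 0.03726668515582847}
```

View pics/l5w.png

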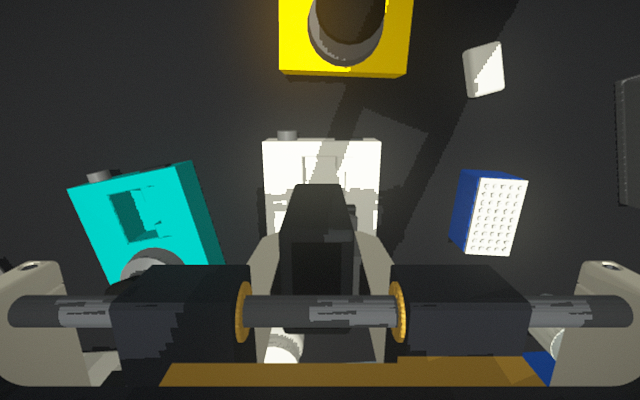

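View pics/l5s.png

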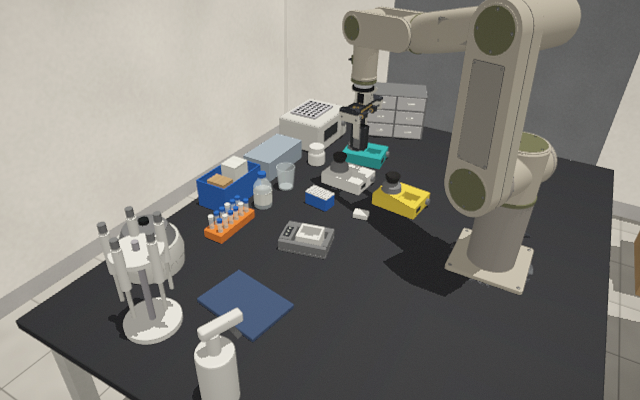

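Emit:
arm_command(
  motion=[
    {"slide": [0.04, 0, -0.03], "turn": [0, 0, 0]},
    {"slide": [0.07, 0, -0.03], "turn": [0, 0, 0]},
    {"slide": [0.08, 0, -0.02], "turn": [0, 0, 0]},
    {"slide": [0.08, 0, 0], "turn": [0, 0, 0]},
    {"slide": [0.08, 0, 0], "turn": [0, 0, 0]},
  ],
)

```text
t: 9.72
tool_pos: [0.5444, -0.0475, 0.4108]
orientation: [-2.297, -2.142, 0.001]
force: [0.4, 0.2, -3.1]
opening: 0.0373
```

Emit:
arm_command(
  motion=[
    {"slide": [0.08, 0, 0], "turn": [0, 0, 0]},
    {"slide": [0.08, 0, 0], "turn": [0, 0, 0]},
    {"slide": [0.08, 0, 0], "turn": [0, 0, 0]},
    {"slide": [0.08, 0, 0], "turn": [0, 0, 0]},
    {"slide": [0.08, 0, 0], "turn": [0, 0, 0]},
  ],
)

```text
t: 10.13
tool_pos: [0.5553, 0.1125, 0.4098]
orientation: [-2.296, -2.142, 0.003]
force: [0.5, 0.3, -3.0]
opening: 0.0374
```

Emit:
arm_command(
  motion=[
    {"slide": [0.08, 0, 0], "turn": [0, 0, 0]},
    {"slide": [0.08, 0, 0], "turn": [0, 0, 0]},
    {"slide": [0.07, 0, 0], "turn": [0, 0, 0]},
    {"slide": [0.05, 0, 0], "turn": [0, 0, 0]},
    {"slide": [0.01, 0, 0], "turn": [0, 0, 0]},
  ],
)

```text
t: 10.55
tool_pos: [0.5631, 0.2299, 0.4095]
orientation: [-2.292, -2.145, 0.003]
force: [0.8, 0.9, -2.9]
opening: 0.0374
```

Emit:
arm_command(
  motion=[
    {"slide": [0, 0, 0], "turn": [0, 0, -0.1]},
    {"slide": [0, 0, 0], "turn": [0, 0, -0.2]},
    {"slide": [0, 0, 0], "turn": [0, 0, -0.2]},
    {"slide": [0, 0, 0], "turn": [0, 0, -0.1]},
    {"slide": [0, 0, 0], "turn": [0, 0, 0]},
  ],
)

```text
t: 10.97
tool_pos: [0.5636, 0.226, 0.4101]
orientation: [-1.948, -2.464, 0.003]
force: [0.1, 0.5, -3.4]
opening: 0.0374
```

```bash
python3 look.py l6 wrist
```

```text
{'t': 10.9667, 'tool_pos': array([0.5636, 0.226 , 0.4101]), 'orientation': array([-1.9479, -2.4637,  0.0033]), 'force': array([ 0.1164,  0.5099, -3.4137]), 'opening': 0.037373889397751055}
```

View pics/l6w.png

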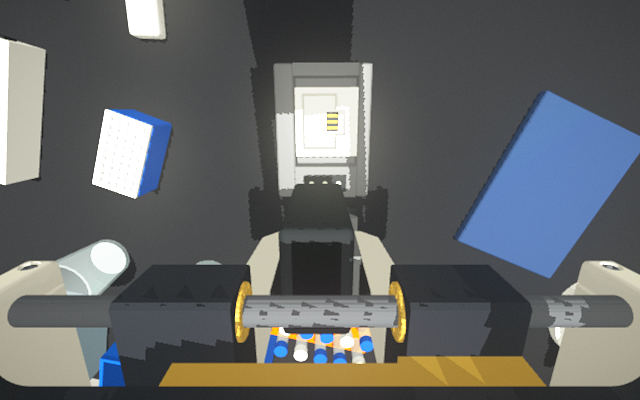

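```bash
python3 - <<'E'
import cv2,numpy as np
a=cv2.imread('pics/l6w.png')[50:210,255:395]
a=cv2.resize(a,None,fx=3.6,fy=3.6,interpolation=cv2.INTER_CUBIC)
a=np.clip((a/255.)**1.5*255,0,255).astype(np.uint8)
cv2.imwrite('pics/crop6.png',a)
E
```

```text
(no output)
```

View pics/crop6.png

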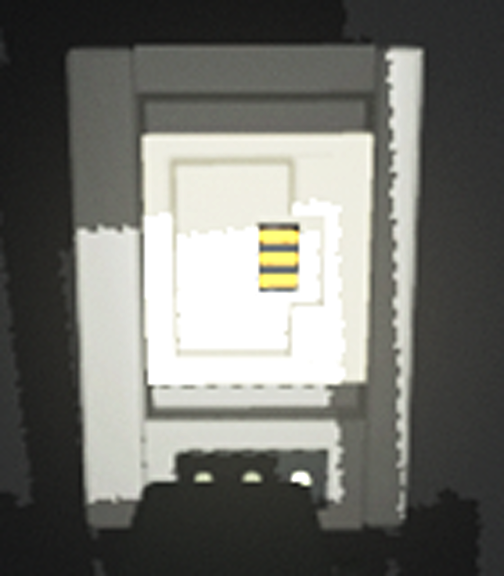

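```bash
cat > meas.py <<'E'
from h import *
def rect(c,f,n,L,z):
    D=ray(c,f(L),z);print(n,D.round(4)[:,:2].tolist(),'mean',D.mean(0).round(4)[:2])
    e=[]
    for i in range(4):
        d=D[i]-D[i-1];e.append((np.linalg.norm(d).round(4),np.degrees(np.arctan2(d[1],d[0])).round(2)))
    print(e);return D
E
python3 - <<'E'
from meas import *
import pickle
c=pickle.load(open('l6w.pkl','rb'))
f=lambda L:np.array(L)/3.6+[255,50]-.5
C=rect(c,f,'cradle',[(142,133),(373,132),(367,384),(148,384)],.054)
W=rect(c,f,'well',[(172,160),(292,158),(290,352),(177,352)],.054)
rect(c,f,'charger',[(67,48),(423,47),(405,526),(88,529)],.038)
print(ray(c,f([(323,218),(323,303)]),.054))
yaw=np.radians(13.5);u=np.array([np.cos(yaw),np.sin(yaw)]);v=np.array([-u[1],u[0]])
o=C.mean(0)[:2]
for p in list(W)+list(ray(c,f([(323,218),(323,303)]),.054)): print(((p[:2]-o)@u).round(4),((p[:2]-o)@v).round(4))
E
```

```text
cradle [[0.4706, 0.1754], [0.4549, 0.2404], [0.5257, 0.2579], [0.5413, 0.1923]] mean [0.4981 0.2165]
[(np.float64(0.0727), np.float64(-166.52)), (np.float64(0.0669), np.float64(103.61)), (np.float64(0.073), np.float64(13.92)), (np.float64(0.0674), np.float64(-76.62))]
well [[0.4758, 0.1854], [0.4672, 0.2193], [0.5217, 0.2325], [0.5297, 0.1989]] mean [0.4986 0.209 ]
[(np.float64(0.0555), np.float64(-165.96)), (np.float64(0.035), np.float64(104.29)), (np.float64(0.0561), np.float64(13.58)), (np.float64(0.0345), np.float64(-76.62))]
charger [[0.4516, 0.1472], [0.4269, 0.2501], [0.5704, 0.2852], [0.596, 0.1822]] mean [0.5112 0.2162]
[(np.float64(0.1485), np.float64(-166.34)), (np.float64(0.1058), np.float64(103.53)), (np.float64(0.1478), np.float64(13.76)), (np.float64(0.1061), np.float64(-76.05))]
[[0.48134316 0.23232947 0.054     ]
 [0.50517239 0.23855861 0.054     ]]
-0.0289 -0.025
-0.0294 0.0099
0.0267 0.01
0.0266 -0.0245
-0.0126 0.0193
0.012 0.0198
```

```bash
cat > go.py <<'E'
import sys
from plant import robot
from h import *
a=[float(x) for x in sys.argv[1:]]
s=robot.read_state();d,t=rows(s,a[:3],np.radians(a[3]));print(s['tool_pos'].round(4),'share slide',(d/.4).round(4),'turn',(t/.5).round(4))
E
python3 go.py .4989 .2109 .31 103.6
```

```text
[0.5637 0.226  0.4103] share slide [ 0.     -0.1658  0.2511] turn [-0.0039  0.0011 -0.0165]
```

Emit:
arm_command(
  motion=[
    {"slide": [0, -0.04, 0], "turn": [-0.004, 0.001, -0.0165]},
    {"slide": [0, -0.06, 0.02], "turn": [0, 0, 0]},
    {"slide": [0, -0.05, 0.05], "turn": [0, 0, 0]},
    {"slide": [0, -0.016, 0.06], "turn": [0, 0, 0]},
    {"slide": [0, 0, 0.06], "turn": [0, 0, 0]},
  ],
)

```text
t: 11.43
tool_pos: [0.4981, 0.2106, 0.3349]
orientation: [1.943, 2.467, 0.004]
force: [0.8, 0.4, -3.1]
opening: 0.0376
```

Emit:
arm_command(
  motion=[
    {"slide": [0, 0, 0.04], "turn": [0, 0, 0]},
    {"slide": [0, 0, 0.02], "turn": [0, 0, 0]},
    {"slide": [0, 0, 0], "turn": [0, 0, 0]},
    {"slide": [0, 0, 0], "turn": [0, 0, 0]},
    {"slide": [0, 0, 0], "turn": [0, 0, 0]},
  ],
)

```text
t: 11.85
tool_pos: [0.5002, 0.2112, 0.3132]
orientation: [1.94, 2.468, 0.006]
force: [0.1, -0.1, -3.3]
opening: 0.0369
```

```bash
python3 look.py l7 wrist side; python3 go.py .4989 .2109 .31 103.6; python3 - <<'E'
import cv2,numpy as np
a=cv2.imread('pics/l7w.png')[90:330,200:440];b=cv2.imread('pics/l7s.png')[150:270,250:370]
cv2.imwrite('pics/crop7.png',np.hstack([cv2.resize(a,(400,400)),cv2.resize(b,(400,400),interpolation=cv2.INTER_CUBIC)]))
E
```

```text
{'t': 11.85, 'tool_pos': array([0.5002, 0.2112, 0.3132]), 'orientation': array([1.9403, 2.4678, 0.0058]), 'force': array([ 0.1479, -0.0626, -3.3341]), 'opening': 0.03686504882006373}
[0.5002 0.2113 0.3134] share slide [-0.0002 -0.0034  0.0085] turn [ 0.01   -0.001   0.0023]
```

View pics/crop7.png

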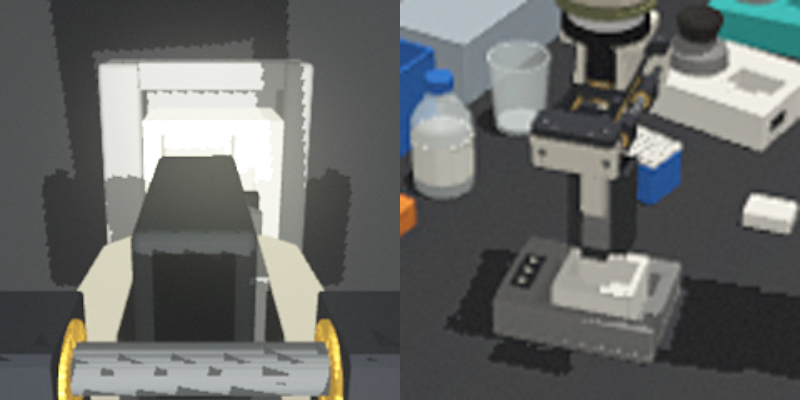

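```bash
python3 - <<'E'
import cv2,numpy as np
a=cv2.imread('pics/l7w.png')[120:250,250:400]
a=np.clip((a/255.)**.8*255,0,255).astype(np.uint8)
cv2.imwrite('pics/crop7b.png',cv2.resize(a,None,fx=4.6,fy=4.6,interpolation=cv2.INTER_CUBIC))
E
```

```text
(no output)
```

View pics/crop7b.png

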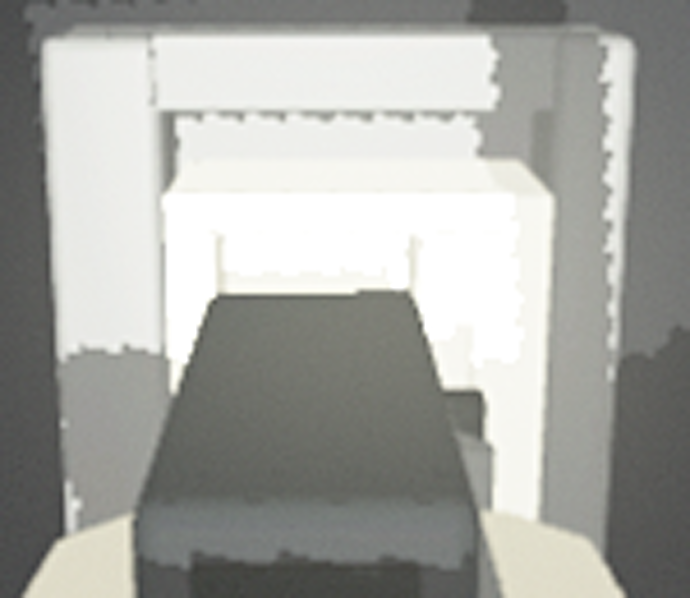

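```bash
python3 - <<'E'
from meas import *
import pickle
c=pickle.load(open('l7w.pkl','rb'))
f=lambda L:np.array(L)/4.6+[250,120]-.5
tcp=np.array([.5002,.2112]);yaw=np.radians(13.6);u=np.array([np.cos(yaw),np.sin(yaw)]);v=np.array([-u[1],u[0]])
def p(n,L,z):
    for q in ray(c,f(L),z): print(n,'u %.4f v %.4f'%((q[:2]-tcp)@u,(q[:2]-tcp)@v))
p('well near corners',[(219,235),(412,235)],.054)
p('cradle near corners',[(166,195),(553,197)],.054)
p('cradle side edges low',[(171,395),(541,510)],.054)
p('pack near bottom corners',[(214,296),(409,292)],.0805)
p('pack near top',[(137,510),(477,510)],.1705)
p('charger near',[(45,38),(633,38)],.038)
E
```

```text
well near corners u -0.0301 v -0.0186
well near corners u -0.0302 v 0.0149
cradle near corners u -0.0371 v -0.0276
cradle near corners u -0.0369 v 0.0390
cradle side edges low u -0.0010 v -0.0278
cradle side edges low u 0.0211 v 0.0396
pack near bottom corners u -0.0257 v -0.0176
pack near bottom corners u -0.0264 v 0.0128
pack near top u -0.0270 v -0.0180
pack near top u -0.0270 v 0.0139
charger near u -0.0625 v -0.0500
charger near u -0.0627 v 0.0545
```

Emit:
arm_command(
  motion=[
    {"slide": [0, -0.004, 0.01], "turn": [0.01, -0.001, 0.002]},
    {"slide": [0, 0, 0.015], "turn": [0, 0, 0]},
    {"slide": [0, 0, 0.015], "turn": [0, 0, 0]},
    {"slide": [0, 0, 0.01], "turn": [0, 0, 0]},
    {"slide": [0, 0, 0], "turn": [0, 0, 0]},
  ],
)

```text
t: 12.37
tool_pos: [0.4973, 0.2106, 0.29]
orientation: [-1.94, -2.467, 0.007]
force: [-0.1, -0.1, -2.4]
opening: 0.0372
```

Emit:
arm_command(
  motion=[
    {"slide": [0, 0, 0.004], "turn": [0, 0, 0]},
    {"slide": [0, 0, 0.003], "turn": [0, 0, 0]},
    {"slide": [0, 0, 0.003], "turn": [0, 0, 0]},
    {"slide": [0, 0, 0], "turn": [0, 0, 0]},
    {"slide": [0, 0, 0], "turn": [0, 0, 0]},
  ],
)

```text
t: 12.78
tool_pos: [0.498, 0.2108, 0.2879]
orientation: [-1.941, -2.468, 0.003]
force: [0.2, -0.3, -3.5]
opening: 0.0373
```

```bash
python3 go.py .4989 .2109 .2507 103.6
```

```text
[0.498  0.2108 0.2879] share slide [-0.0002  0.0025  0.0929] turn [-0.0047  0.0003  0.0012]
```

Emit:
arm_command(
  motion=[
    {"slide": [0, 0, 0.003], "turn": [-0.004, 0, 0.001]},
    {"slide": [0, 0, 0.003], "turn": [0, 0, 0]},
    {"slide": [0, 0, 0.003], "turn": [0, 0, 0]},
    {"slide": [0, 0, 0], "turn": [0, 0, 0]},
    {"slide": [0, 0, 0], "turn": [0, 0, 0]},
  ],
)

```text
t: 13.2
tool_pos: [0.498, 0.2108, 0.2842]
orientation: [1.943, 2.469, -0.0]
force: [1.6, 0.2, -3.8]
opening: 0.0372
```

Emit:
arm_command(
  motion=[
    {"slide": [0, 0, 0.003], "turn": [0, 0, 0]},
    {"slide": [0, 0, 0.003], "turn": [0, 0, 0]},
    {"slide": [0, 0, 0.003], "turn": [0, 0, 0]},
    {"slide": [0, 0, 0], "turn": [0, 0, 0]},
    {"slide": [0, 0, 0], "turn": [0, 0, 0]},
  ],
)

```text
t: 13.62
tool_pos: [0.498, 0.2108, 0.2805]
orientation: [-1.943, -2.469, 0.0]
force: [2.9, -0.0, -4.2]
opening: 0.0371
```

Emit:
arm_command(
  motion=[
    {"slide": [0, 0.002, 0.003], "turn": [0, 0, 0]},
    {"slide": [0, 0, 0.004], "turn": [0, 0, 0]},
    {"slide": [0, 0, 0.004], "turn": [0, 0, 0]},
    {"slide": [0, 0, 0], "turn": [0, 0, 0]},
    {"slide": [0, 0, 0], "turn": [0, 0, 0]},
  ],
)

```text
t: 14.03
tool_pos: [0.4985, 0.2109, 0.2758]
orientation: [-1.942, -2.468, 0.002]
force: [0.3, 0.1, -2.7]
opening: 0.0374
```

Emit:
arm_command(
  motion=[
    {"slide": [0, 0, 0.004], "turn": [0, 0, 0]},
    {"slide": [0, 0, 0.004], "turn": [0, 0, 0]},
    {"slide": [0, 0, 0.004], "turn": [0, 0, 0]},
    {"slide": [0, 0, 0], "turn": [0, 0, 0]},
    {"slide": [0, 0, 0], "turn": [0, 0, 0]},
  ],
)

```text
t: 14.45
tool_pos: [0.4986, 0.2109, 0.2712]
orientation: [-1.942, -2.469, 0.001]
force: [1.2, -0.3, -3.0]
opening: 0.0376
```

Emit:
arm_command(
  motion=[
    {"slide": [0, 0, 0.004], "turn": [0, 0, 0]},
    {"slide": [0, 0, 0.004], "turn": [0, 0, 0]},
    {"slide": [0, 0, 0.004], "turn": [0, 0, 0]},
    {"slide": [0, 0, 0], "turn": [0, 0, 0]},
    {"slide": [0, 0, 0], "turn": [0, 0, 0]},
  ],
)

```text
t: 14.87
tool_pos: [0.4986, 0.2109, 0.2664]
orientation: [-1.942, -2.469, 0.001]
force: [-0.2, -0.1, -3.7]
opening: 0.0373
```

Emit:
arm_command(
  motion=[
    {"slide": [0, 0, 0.005], "turn": [0, 0, 0]},
    {"slide": [0, 0, 0.005], "turn": [0, 0, 0]},
    {"slide": [0, 0, 0.005], "turn": [0, 0, 0]},
    {"slide": [0, 0, 0.005], "turn": [0, 0, 0]},
    {"slide": [0, 0, 0], "turn": [0, 0, 0]},
  ],
)

```text
t: 15.28
tool_pos: [0.4985, 0.2109, 0.2579]
orientation: [-1.942, -2.468, 0.002]
force: [-0.3, -0.3, -2.4]
opening: 0.0375
```

Emit:
arm_command(
  motion=[
    {"slide": [0, 0, 0.003], "turn": [0, 0, 0]},
    {"slide": [0, 0, 0.003], "turn": [0, 0, 0]},
    {"slide": [0, 0, 0.002], "turn": [0, 0, 0]},
    {"slide": [0, 0, 0], "turn": [0, 0, 0]},
    {"slide": [0, 0, 0], "turn": [0, 0, 0]},
  ],
)

```text
t: 15.7
tool_pos: [0.4987, 0.2109, 0.2554]
orientation: [-1.943, -2.469, 0.001]
force: [-0.4, -0.4, -2.2]
opening: 0.0375
```

Emit:
arm_command(
  motion=[
    {"slide": [0, 0, 0.003], "turn": [0, 0, 0]},
    {"slide": [0, 0, 0.002], "turn": [0, 0, 0]},
    {"slide": [0, 0, 0], "turn": [0, 0, 0]},
    {"slide": [0, 0, 0], "turn": [0, 0, 0]},
    {"slide": [0, 0, 0], "turn": [0, 0, 0]},
  ],
)

```text
t: 16.12
tool_pos: [0.4989, 0.211, 0.2538]
orientation: [1.943, 2.469, -0.0]
force: [-0.8, -0.1, 1.3]
opening: 0.0376
```

Emit:
arm_command(
  motion=[
    {"slide": [0, 0, 0.002], "turn": [0, 0, 0]},
    {"slide": [0, 0, 0.002], "turn": [0, 0, 0]},
    {"slide": [0, 0, 0], "turn": [0, 0, 0]},
    {"slide": [0, 0, 0], "turn": [0, 0, 0]},
    {"slide": [0, 0, 0], "turn": [0, 0, 0]},
  ],
)

```text
t: 16.53
tool_pos: [0.4989, 0.211, 0.252]
orientation: [1.943, 2.469, -0.0]
force: [-1.0, -0.2, 3.5]
opening: 0.0374
```

Emit:
arm_command(
  motion=[
    {"slide": [0, 0, 0.002], "turn": [0, 0, 0]},
    {"slide": [0, 0, 0.001], "turn": [0, 0, 0]},
    {"slide": [0, 0, 0], "turn": [0, 0, 0]},
    {"slide": [0, 0, 0], "turn": [0, 0, 0]},
    {"slide": [0, 0, 0], "turn": [0, 0, 0]},
  ],
)

```text
t: 16.95
tool_pos: [0.4988, 0.211, 0.2508]
orientation: [1.943, 2.469, -0.0]
force: [-0.4, -0.7, 4.5]
opening: 0.0369
```

Emit:
arm_command(
  motion=[
    {"slide": [0, 0, 0.001], "turn": [0, 0, 0]},
    {"slide": [0, 0, 0.001], "turn": [0, 0, 0]},
    {"slide": [0, 0, 0], "turn": [0, 0, 0]},
    {"slide": [0, 0, 0], "turn": [0, 0, 0]},
    {"slide": [0, 0, 0], "turn": [0, 0, 0]},
  ],
)

```text
t: 17.37
tool_pos: [0.4989, 0.211, 0.2505]
orientation: [1.943, 2.469, 0.0]
force: [-2.0, -1.0, 8.7]
opening: 0.0372
```

Emit:
arm_command(
  motion=[
    {"slide": [0, 0, 0.001], "turn": [0, 0, 0]},
    {"slide": [0, 0, 0], "turn": [0, 0, 0]},
    {"slide": [0, 0, 0], "turn": [0, 0, 0]},
    {"slide": [0, 0, 0], "turn": [0, 0, 0]},
    {"slide": [0, 0, 0], "turn": [0, 0, 0]},
  ],
)

```text
t: 17.78
tool_pos: [0.4989, 0.2111, 0.2504]
orientation: [1.942, 2.469, 0.0]
force: [-2.2, -1.2, 12.0]
opening: 0.0374
```

```bash
python3 look.py l8 wrist side;python3 - <<'E'
import cv2,numpy as np
a=cv2.imread('pics/l8w.png')[90:330,200:440];b=cv2.imread('pics/l8s.png')[150:270,250:370]
cv2.imwrite('pics/crop8.png',np.hstack([cv2.resize(a,(400,400)),cv2.resize(b,(400,400),interpolation=cv2.INTER_CUBIC)]))
E
```

```text
{'t': 17.7833, 'tool_pos': array([0.4989, 0.2111, 0.2504]), 'orientation': array([1.9423e+00, 2.4688e+00, 4.0000e-04]), 'force': array([-2.2399, -1.1715, 11.9939]), 'opening': 0.03735666797251239}
```

View pics/crop8.png

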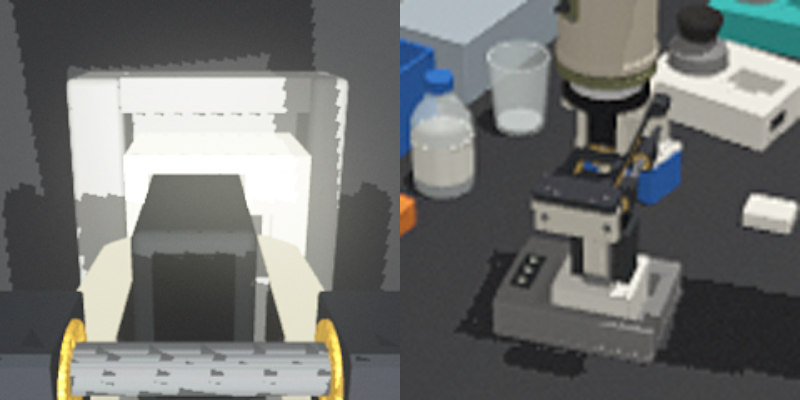

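Emit:
arm_command(
  motion=[
    {"slide": [0, 0, 0], "turn": [0, 0, 0]},
    {"slide": [0, 0, 0], "turn": [0, 0, 0]},
    {"slide": [0, 0, 0], "turn": [0, 0, 0]},
    {"slide": [0, 0, 0], "turn": [0, 0, 0]},
    {"slide": [0, 0, 0], "turn": [0, 0, 0]},
  ],
  grip_force=8,
)

```text
t: 18.3
tool_pos: [0.4988, 0.2116, 0.2503]
orientation: [-1.942, -2.469, -0.002]
force: [-2.5, 3.2, 9.2]
opening: 0.0399
```

Emit:
arm_command(
  motion=[
    {"slide": [0, 0, 0], "turn": [0, 0, 0]},
    {"slide": [0, 0, 0], "turn": [0, 0, 0]},
    {"slide": [0, 0, 0], "turn": [0, 0, 0]},
    {"slide": [0, 0, 0], "turn": [0, 0, 0]},
    {"slide": [0, 0, 0], "turn": [0, 0, 0]},
  ],
  grip_force=5,
)

```text
t: 18.72
tool_pos: [0.4988, 0.2117, 0.25]
orientation: [-1.942, -2.469, -0.002]
force: [-1.7, 3.9, 7.5]
opening: 0.0433
```

Emit:
arm_command(
  motion=[
    {"slide": [0, 0, 0], "turn": [0, 0, 0]},
    {"slide": [0, 0, 0], "turn": [0, 0, 0]},
    {"slide": [0, 0, 0], "turn": [0, 0, 0]},
    {"slide": [0, 0, 0], "turn": [0, 0, 0]},
    {"slide": [0, 0, 0], "turn": [0, 0, 0]},
  ],
  gripper=85,
)

```text
t: 19.13
tool_pos: [0.4984, 0.2107, 0.2488]
orientation: [-1.942, -2.468, 0.002]
force: [-0.6, -0.7, 0.6]
opening: 0.0723
```

Emit:
arm_command(
  motion=[
    {"slide": [0, 0, 0], "turn": [0, 0, 0]},
    {"slide": [0, 0, 0], "turn": [0, 0, 0]},
    {"slide": [0, 0, 0], "turn": [0, 0, 0]},
    {"slide": [0, 0, 0], "turn": [0, 0, 0]},
    {"slide": [0, 0, 0], "turn": [0, 0, 0]},
  ],
)

```text
t: 19.55
tool_pos: [0.4987, 0.2109, 0.2494]
orientation: [-1.943, -2.469, 0.001]
force: [0.2, 0.8, -0.1]
opening: 0.0787
```

```bash
python3 look.py l9 wrist
```

```text
{'t': 19.55, 'tool_pos': array([0.4987, 0.2109, 0.2494]), 'orientation': array([-1.9427e+00, -2.4687e+00,  8.0000e-04]), 'force': array([ 0.2466,  0.8456, -0.0547]), 'opening': 0.07871937031658668}
```

View pics/l9w.png

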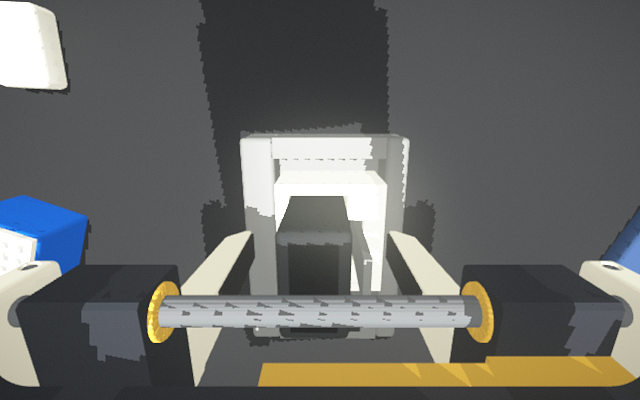

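Emit:
arm_command(
  motion=[
    {"slide": [0, 0, -0.02], "turn": [0, 0, 0]},
    {"slide": [0, 0, -0.04], "turn": [0, 0, 0]},
    {"slide": [0, 0, -0.06], "turn": [0, 0, 0]},
    {"slide": [0, 0, -0.07], "turn": [0, 0, 0]},
    {"slide": [0, 0, -0.07], "turn": [0, 0, 0]},
  ],
)

```text
t: 20.02
tool_pos: [0.4984, 0.2109, 0.3547]
orientation: [-1.942, -2.468, 0.002]
force: [0.3, 0.1, -0.1]
opening: 0.0794
```

Emit:
arm_command(
  motion=[
    {"slide": [0, 0, -0.07], "turn": [0, 0, 0]},
    {"slide": [0, 0, -0.04], "turn": [0, 0, 0]},
    {"slide": [0, 0, 0], "turn": [0, 0, 0]},
    {"slide": [0, 0, 0], "turn": [0, 0, 0]},
    {"slide": [0, 0, 0], "turn": [0, 0, 0]},
  ],
)

```text
t: 20.43
tool_pos: [0.4985, 0.2109, 0.3964]
orientation: [-1.942, -2.468, 0.002]
force: [0.1, 0.1, -0.8]
opening: 0.0788
```

```bash
python3 look.py m0 wrist side top;python3 - <<'E'
import cv2,numpy as np
a=cv2.imread('pics/m0w.png')[120:280,240:400];b=cv2.imread('pics/m0s.png')[150:270,250:370]
cv2.imwrite('pics/crop10.png',np.hstack([cv2.resize(a,(400,400),interpolation=cv2.INTER_CUBIC),cv2.resize(b,(400,400),interpolation=cv2.INTER_CUBIC)]))
E
```

```text
{'t': 20.4333, 'tool_pos': array([0.4985, 0.2109, 0.3964]), 'orientation': array([-1.9421, -2.4682,  0.0025]), 'force': array([ 0.1111,  0.1336, -0.8365]), 'opening': 0.07884079271029312}
```

View pics/crop10.png

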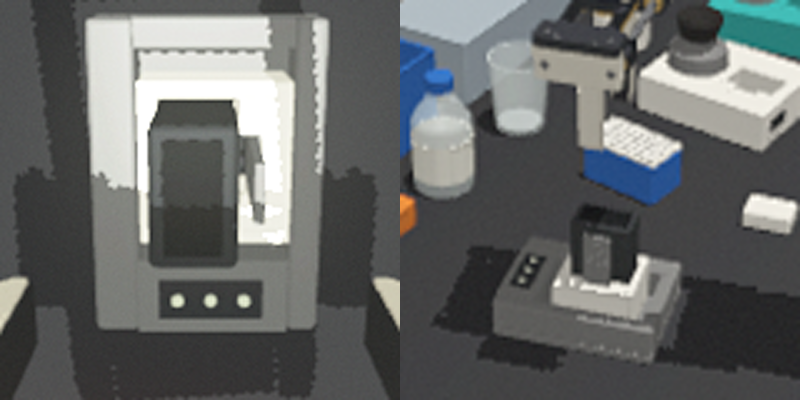

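View pics/m0t.png

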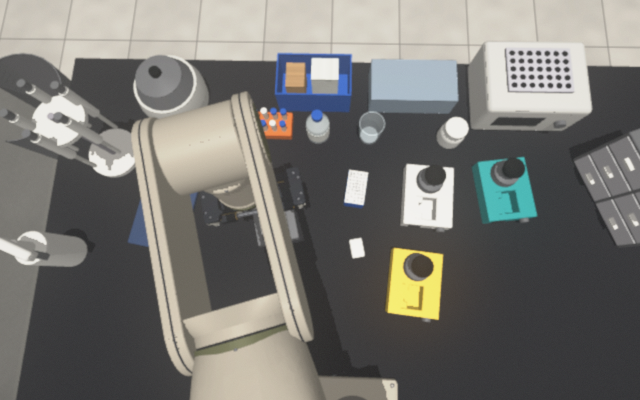

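```bash
python3 - <<'E'
from meas import *
import pickle
c=pickle.load(open('m0w.pkl','rb'));f=lambda L:np.array(L)*.4+[240,120]-.3
o=np.array([.4987,.2109]);yaw=np.radians(13.6);u=np.array([np.cos(yaw),np.sin(yaw)]);v=np.array([-u[1],u[0]])
def p(n,L,z):
    for q in ray(c,f(L),z): print(n,'u %.4f v %.4f'%((q[:2]-o)@u,(q[:2]-o)@v))
p('pack top L/R',[(149,180),(240,180)],.1095)
p('tab top outer',[(266,165),(266,220)],.1035)
p('cradle',[(137,78),(293,78)],.054)
cs=pickle.load(open('m0s.pkl','rb'))
img=cs['pixels'][180:250,290:360].copy()
k=8;img=cv2.resize(img,None,fx=k,fy=k,interpolation=cv2.INTER_CUBIC)
for z,col in((.1095,(0,255,0)),(.1135,(0,0,255))):
    P=[np.r_[o+a*u+b*v,z] for a,b in((-.028,-.019),(.028,-.019),(.028,.015),(-.028,.015))]
    q=((proj(cs,P)-[290,180]+.5)*k).astype(int);cv2.polylines(img,[q],True,col,1)
cv2.imwrite('pics/crop11.png',img)
E
```

```text
pack top L/R u -0.0072 v -0.0193
pack top L/R u -0.0072 v 0.0138
tab top outer u -0.0113 v 0.0237
tab top outer u 0.0100 v 0.0242
cradle u -0.0371 v -0.0274
cradle u -0.0372 v 0.0386
```

View pics/crop11.png

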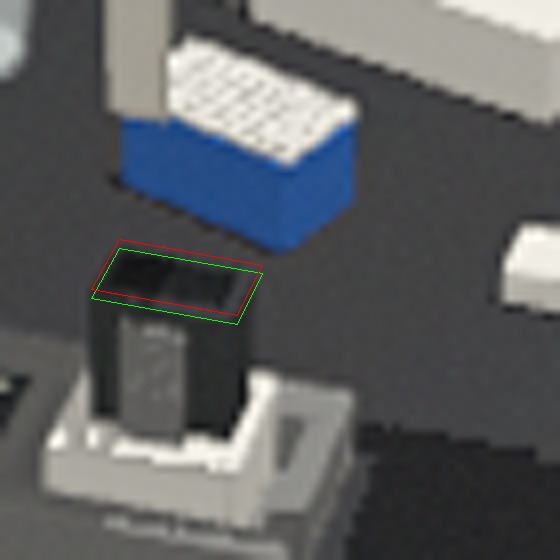

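The tab's outer face measures about 24 mm from the pack's origin, which is sprung out. The pack's top matches the latched-height outline in the side view, and the gripper is clear.

```bash
python3 - <<'E'
from plant import robot
print(robot.read_state()['t']);print(robot.close_job())
E
```

```text
20.5833
the job is handed in; nothing more can be done
None
```

The pack is out of the white mixer and in the charger's well, fully down by feel, with its tab sprung out. I handed the job in at t = 20.6 s.

- **Removal:** I pinched the tab fully in with a 15 N grip and lifted the pack straight up. The wrist felt only its weight of about 3 N.
- **Insertion:** I turned the pack to match the charger and lowered it in. I made one small sideways correction when it touched the side of the well. The terminals began to push back at about 4 mm above the floor, and the stiff floor then stopped it. The peak press was about 15 N between pack and charger. I eased the grip in steps so the tab sprang out before I opened the fingers.
- **Last checks:** The wrist view puts the tab's outer face about 24 mm from the pack's origin, where sprung out is 25 mm. The side view fits the latched height, but only to about 2 mm, because the pixels are coarse. I did not test the hook by tugging the pack.
- **Other things on the bench:** None of those I could see had visibly moved. In the last top view the arm hid part of the tube rack and the notebook.

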